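# Stack a stack-nest tote the right way round

### The arm

A 6-joint arm with a two-finger parallel gripper is mounted at the origin on a cart in front of the work surface, level with it; the furniture and walls round the work are solid. World frame = base frame: x ahead of the robot, y to its left, z up, the work surface at z = 0. Lengths are in m, angles in rad, forces in N, time in s.
With the tool pointing down it reaches from about 0.25 to 0.775 m from the base axis. Payload 4 kg.
Tool frame: the origin (TCP) lies at the very end of the fingers, on their centre line; the grasp point (between the pads) lies env.grasp_offset behind it (env.grasp_offset is the distance from the TCP to the grasp point, in m); z points along the fingers, x is the direction in which the jaws open and shut, and the axes are right-handed (so a half turn about z gives the same grasp; the last joint's range is limited). The gripper opens to 85 mm and grips with 20 to 120 N. Pads are 22 mm wide; open, the fingers measure 114 mm over their backs; the gripper's body (76 mm by 85 mm) begins 54 mm behind the grasp point. The pads swing forward as they close: fully open they stand 13 mm farther back than shut.
Start: joints at [-1.424, 0.087, 1.371, -0, 1.684, -0.103], TCP at [0.136, -0.533, 0.231] pointing down, gripper open.
Joint ranges: [-3.1, 3.1], [-0.76, 2.03], [0.27, 2.55], [-1.08, 4.22], [0.17, 2.65], [-2.57, 2.57]. Speed limits (rad/s): [2.79, 2.79, 3.14, 3.14, 3.14, 3.14].

### API

Orientations are given as a unit quaternion [x, y, z, w].
In Python, from cell import env gives the robot as it stands. The module is installed in compiled form; this text tells all that it offers.
- The arm moves only by the tool send_rows, never from a script. Its argument "plan" is a list of rows, each an object with "gripper": the opening, from 0 (shut) to 1 (fully open); "translation": the shift along the tool's x, y, z in mm, a list of three; "yaw": the turn about the tool's z in rad. In form: [{"gripper": gripper, "translation": [dx, dy, dz], "yaw": yaw}, ...]. A call has 1 to 20 rows; each row shifts and turns the commanded pose from where the row before left it, along the tool's axes as they then stand; what a row does not reach is not made up. A row lasts 1/10 s, in which the tool goes at most 50 mm and 8.59 degrees, less where a joint would pass 70% of its speed; a pose out of reach is approached as far as the arm can. A call with a gripper value outside its range is refused whole. The fingers move at their own pace and stop on an object; the grip force is fixed at half the most. Time passes only in rows, so rows that do not move let the fingers close. It gives the time, the measured TCP pose, the force and the opening at its end, in the units of the state.
- env.observe(): the state, without advancing time (a new reading comes with each control period).
- env.read_camera(name): name is "side" or "top" or "wrist"; returns the picture (384x512x3 uint8, blue, green, red); there is no depth.
- env.camera_info(name): a dict with "mtx" (3x3 intrinsics, pixels), "rvec" (rotation vector, rad) and "tvec" (3), from world to camera coordinates, as OpenCV has them. Camera axes: x right, y down, z forward; pixel columns grow to the right and rows downward; lengths in m; the calibration is good to about 2 mm. A picture is of the moment at which its call begins: read the wrist's pose just before it. camera_info takes no time and is no camera call; for the wrist camera it gives the pose at the moment of the call.
- env.job_done(): hands the job in, once; it reports no verdict.
The state is a dict: "clock": time; "joint_pos": joint angles; "qvel": joint speeds; "tau": joint torques, N m; "position": TCP position; "tcp_rot": TCP orientation; "ft_force": force on the tool from outside, world axes, zero at the start; "wrist_torque": the same for the moment, N m; "opening": finger opening in m.
Only numpy, scipy, OpenCV 4.12 (cv2) and the standard library are available. Lean on these libraries where they do the work, as an engineer would, in place of code of your own. Each camera call takes 0.05 s, during which the arm holds its last target.

### The job

Pick up the empty white tote by its handle and stack it on the yellow tote that holds the red rubber bungs, turned so that its blue end is over the yellow tote's plain end: that way it stands up on the stacking ledges just inside the rim, while blue over blue it would sink down and nest inside it, close over the bungs. Set it down gently, squarely and level, leave the yellow tote standing where it is, and do not disturb the green tote.

Things in the scene. Friction and masses are not known exactly. Their poses are not given: they have to be found in the camera images.
- tote_white: Empty white tote to move, 204 (x) x 134 (y) x 70 mm, 0.19-0.33 kg, loose, upright, any yaw. Origin: centre of underside; z up; +x to its blue end, -x to its plain end. Handle to grip from above across x: central fin at x = y = 0, 12 mm thick in x, 60 mm long in y, z 36 to 66 mm, free room beside it to |x| = 67 mm. Below z = 36 mm the body is narrower (168 x 92 mm).
- tote_yellow: Yellow tote, same mould and frame, with three red rubber bungs in it; loose; yaw within 0.6 rad of 0 (blue end, +x, away from the robot). Rim at z 70, opening 194 x 124 mm; ledges inside with tops at z 62 mm. A tote turned 180 degrees to it enters with 12 mm play each way or 10 degrees of yaw and stands on the ledges (underside at z 62 mm); facing the same way it nests (underside at 36 mm).
- tote_white_blue_end (a point): Top edge of the white tote's blue end wall, 100 mm along +x from the white tote's origin and 70 mm up; it tells which way the white tote faces.
- tote_green: Bystander: empty green tote of the same mould and frame, also with a blue end. Leave it alone. The three totes stand side by side, in any order, about 290 mm apart.

How it is judged:
At the end, for the whole second after the job is handed in: White tote released and at rest on the yellow tote's ledges: underside 57 to 66 mm above the yellow one's, centred within 22 mm, parallel within 0.22 rad, blue end over the yellow's plain end, both totes level within 0.05 rad, yellow tote within 30 mm of its start (z of tote_white in the frame of tote_yellow between 0.057 and 0.066 m and horizontal distance between tote_white and tote_yellow below 0.022 m and angle between the x axis of tote_white and the x axis of tote_yellow, either way round below 0.22 rad and x of tote_white_blue_end in the frame of tote_yellow below -0.05 m and angle between each of tote_white, tote_yellow's own z axis and vertical below 0.05 rad and distance of tote_yellow from where it was at the start of the episode below 0.03 m and linear speed of each of tote_white, tote_yellow below 0.02 m/s); the robot touches nothing.
It fails at once if the green tote is moved by more than 30 mm (distance of tote_green from where it was at the start of the episode above 0.03 m).
It fails at once if the white tote is dropped or slammed onto the yellow tote (comes down on it faster than 0.5 m/s) (horizontal distance between tote_white and tote_yellow below 0.05 m and z of tote_white in the frame of tote_yellow below 0.085 m and linear speed of tote_white above 0.5 m/s).
It also fails if it takes over 35 s, if anything falls off the work surface, if the arm or the gripper's body presses on something with over 40 N, if the wrist force passes 120 N, or if a joint passes its speed limit or range.

## Working session

There is one attempt and no reset: what is moved stays moved. The work goes in short steps, Python scripts to look and compute and a tool call to move; the robot and the scene stay as the last step left them, time stands still between calls to the robot, and variables do not carry over. Pictures are saved under pics/ and viewed, and the job is handed in when it is done.

Besides the shell and the picture viewer there is one more tool, called after ">>>" as name([rows], argument=value, ...), one row to a line, values as JSON. send_rows: Moves the arm, as the interface text tells. Its arguments: {"type":"object","properties":{"plan":{"type":"array"}},"required":["plan"]}

```bash
mkdir -p pics; ls; python3 - <<'E'
from cell import env
import cv2
print(env.observe(), env.grasp_offset)
for n in("top","side"):
    print(n,env.camera_info(n)); cv2.imwrite(f"pics/{n}0.png",env.read_camera(n))
E
```

```text
pics
{'clock': 0.0, 'joint_pos': array([-1.42412070e+00,  8.79470261e-02,  1.37234635e+00,  9.49800418e-06,
        1.68358201e+00, -1.03079048e-01]), 'qvel': array([-1.05564215e-03, -3.76228366e-04,  2.66436683e-06, -1.18092983e-03,
       -9.53163796e-04,  1.38161594e-03]), 'tau': array([-1.23467158e-03, -3.51862872e+01, -3.13275790e+01, -3.14842318e-04,
        1.06171228e-02, -1.31312203e-05]), 'position': array([ 0.13587408, -0.5324113 ,  0.23009677]), 'tcp_rot': array([ 0.78967261, -0.6135274 , -0.0008212 , -0.00079269]), 'ft_force': array([ 0.17514097, -0.13568155, -0.27135844]), 'wrist_torque': array([-0.05182525,  0.04095647, -0.04041755]), 'opening': 0.08506840266721331} 0.0187
top {'mtx': array([[435.93260027,   0.        , 254.82783166],
       [  0.        , 435.93260027, 185.96017328],
       [  0.        ,   0.        ,   1.        ]]), 'rvec': array([ 2.19457638, -2.18430507,  0.08545053]), 'tvec': array([0.01336923, 0.45194813, 1.18617349])}
side {'mtx': array([[383.49650908,   0.        , 259.51679958],
       [  0.        , 383.49650908, 190.65309922],
       [  0.        ,   0.        ,   1.        ]]), 'rvec': array([ 0.0663604 ,  2.8387635 , -1.27524004]), 'tvec': array([0.4482038 , 0.02919703, 1.15159376])}
```

View pics/top0.png

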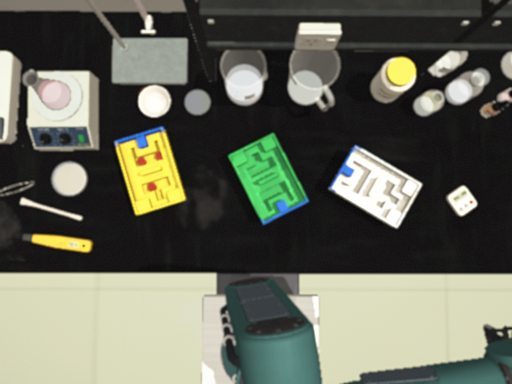

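View pics/side0.png

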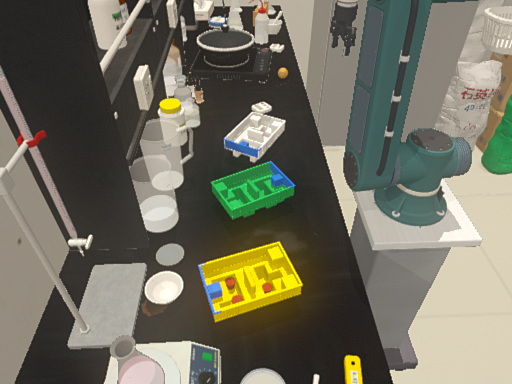

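The top view shows yellow at about (150,170) with its blue end up (away from the robot). Green is at (268,178) in the middle, and white at (376,186) with its blue end to the left. I'll enlarge to read the corners.

```bash
python3 - <<'E'
import cv2,numpy as np
a=cv2.imread("pics/top0.png")
w=cv2.resize(a[135:240,320:430],None,fx=5,fy=5,interpolation=cv2.INTER_CUBIC)
y=cv2.resize(a[115:225,100:200],None,fx=5,fy=5,interpolation=cv2.INTER_CUBIC)
cv2.imwrite("pics/w1.png",w);cv2.imwrite("pics/y1.png",y)
E
```

```text
(no output)
```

View pics/w1.png

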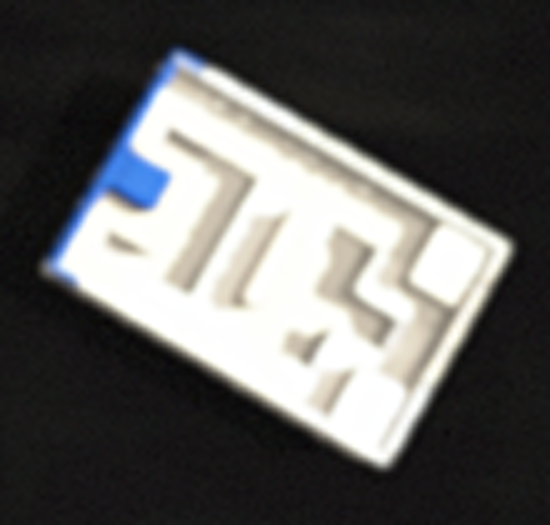

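View pics/y1.png

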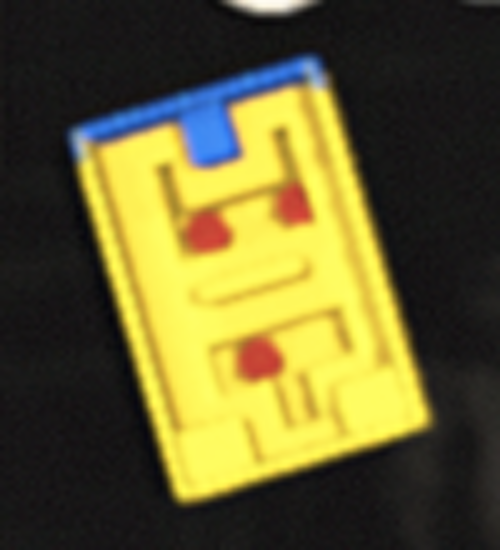

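```bash
cat > h.py <<'E'
import cv2,numpy as np
def ray(ci,px,z):
    R=cv2.Rodrigues(np.array(ci["rvec"]))[0];t=np.array(ci["tvec"]).ravel()
    u=cv2.undistortPoints(np.float64(px).reshape(-1,1,2),ci["mtx"],None).reshape(-1,2)
    d=np.c_[u,np.ones(len(u))]@R; c=-R.T@t
    return c+d*((z-c[2])/d[:,2])[:,None]
def tote(P): # blue L(+y), blue R(-y), plainR(-y), plainL(+y)
    c=P.mean(0); ax=(P[0]+P[1]-P[2]-P[3]); ay=P[0]+P[3]-P[1]-P[2]
    print("c",c.round(4),"yaw x",np.arctan2(ax[1],ax[0]).round(4),"yaw y",(np.arctan2(ay[1],ay[0])-np.pi/2).round(4),
     "sides",[np.linalg.norm(P[i]-P[(i+1)%4]).round(4) for i in range(4)])
E
python3 - <<'E'
from cell import env
from h import *
ci=env.camera_info("top")
off=lambda c,x,y:np.float64(c)/5+[x,y]-0.4
W=off([(45,268),(175,50),(515,245),(388,468)],320,135)
Y=off([(72,130),(318,57),(432,425),(182,502)],100,115)
for p in(W,Y): tote(ray(ci,p,.07))
# angle of tool
from scipy.spatial.transform import Rotation as Ro
print(Ro.from_quat(env.observe()["tcp_rot"]).as_matrix().round(3))
print(env.camera_info("wrist"))
# fin checks: white fin centre, yellow fin top at .066
print(ray(ci,off([(250,285)],100,115),.066))
E
```

```text
c [ 0.4495 -0.3031  0.07  ] yaw x 1.0463 yaw y 1.0333 sides [np.float64(0.1358), np.float64(0.2063), np.float64(0.1366), np.float64(0.2074)]
c [0.4886 0.2928 0.07  ] yaw x 0.3119 yaw y 0.3022 sides [np.float64(0.1352), np.float64(0.2051), np.float64(0.1362), np.float64(0.2059)]
[[ 0.247 -0.969 -0.   ]
 [-0.969 -0.247  0.002]
 [-0.002 -0.    -1.   ]]
{'mtx': array([[281.46729558,   0.        , 253.0472579 ],
       [  0.        , 281.46729558, 191.30578177],
       [  0.        ,   0.        ,   1.        ]]), 'rvec': array([-2.30047324,  1.78811836,  0.25231406]), 'tvec': array([-0.54862635, -0.03440794,  0.37834965])}
[[0.48501304 0.29414854 0.066     ]]
```

Both measured rims come out about 206 x 136 mm, close to the expected 204 x 134. White is at (0.4495, -0.303) with yaw 1.04, and yellow at (0.488, 0.293) with yaw 0.307. I'll turn first and then travel above the white tote.

>>> send_rows([
  {"gripper": 1,"translation": [0,0,0],"yaw": 0.13},
  {"gripper": 1,"translation": [0,0,0],"yaw": 0.13},
  {"gripper": 1,"translation": [0,0,0],"yaw": 0.13},
  {"gripper": 1,"translation": [0,0,0],"yaw": 0.13},
  {"gripper": 1,"translation": [0,0,0],"yaw": 0.13},
  {"gripper": 1,"translation": [0,0,0],"yaw": 0.13},
  {"gripper": 1,"translation": [-29.7,-12.9,0],"yaw": 0},
  {"gripper": 1,"translation": [-29.7,-12.9,0],"yaw": 0},
  {"gripper": 1,"translation": [-29.7,-12.9,0],"yaw": 0},
  {"gripper": 1,"translation": [-29.7,-12.9,0],"yaw": 0},
  {"gripper": 1,"translation": [-29.7,-12.9,0],"yaw": 0},
  {"gripper": 1,"translation": [-29.7,-12.9,0],"yaw": 0},
  {"gripper": 1,"translation": [-29.7,-12.9,0],"yaw": 0},
  {"gripper": 1,"translation": [-29.7,-12.9,0],"yaw": 0},
  {"gripper": 1,"translation": [-29.7,-12.9,0],"yaw": 0},
  {"gripper": 1,"translation": [-29.7,-12.9,0],"yaw": 0},
  {"gripper": 1,"translation": [-29.7,-12.9,0],"yaw": 0},
  {"gripper": 1,"translation": [-29.7,-12.9,0],"yaw": 0},
  {"gripper": 1,"translation": [0,0,0],"yaw": 0},
  {"gripper": 1,"translation": [0,0,0],"yaw": 0},
])

```text
clock: 2.1
position: [0.4497, -0.3033, 0.2306]
tcp_rot: [-0.498, 0.867, 0.001, -0.001]
ft_force: [0.6, -0.1, 0.9]
opening: 0.0853
```

```bash
python3 - <<'E'
from cell import env
from h import *
ci=env.camera_info("wrist"); im=env.read_camera("wrist")
cv2.imwrite("pics/wr1.png",im)
np.savez("ci1.npz",**ci)
o=env.observe();print(o["position"],o["tcp_rot"],o["joint_pos"])
# expected overlay
c=np.array([.4495,-.3031]);h=1.042
R=np.array([[np.cos(h),-np.sin(h)],[np.sin(h),np.cos(h)]])
def L(x,y,z): return [*(c+R@[x,y]),z]
pts=np.array([L(.102,.067,.07),L(.102,-.067,.07),L(-.102,-.067,.07),L(-.102,.067,.07),L(.006,.03,.066),L(.006,-.03,.066),L(-.006,-.03,.066),L(-.006,.03,.066)])
p=cv2.projectPoints(pts,np.array(ci["rvec"]),np.array(ci["tvec"]),ci["mtx"],None)[0].reshape(-1,2)
print(p.round(1))
big=cv2.resize(im,None,fx=1.5,fy=1.5)
for q in(p[:4],p[4:]): cv2.polylines(big,[(q*1.5).astype(int)],True,(255,0,255),1)
cv2.imwrite("pics/wr1o.png",big)
E
```

```text
[ 0.44925813 -0.30387212  0.23082061] [-4.97183272e-01  8.67645290e-01  3.60306963e-04 -5.60791686e-04] [-6.98763111e-01  7.11491205e-02  1.38889799e+00 -8.09755810e-04
  1.68260838e+00  1.40204068e+00]
[[166.1 233. ]
 [155.  113.9]
 [352.  113.7]
 [341.  232.9]
 [248.3 201.7]
 [248.  149.1]
 [259.  149.1]
 [258.8 201.7]]
```

View pics/wr1o.png

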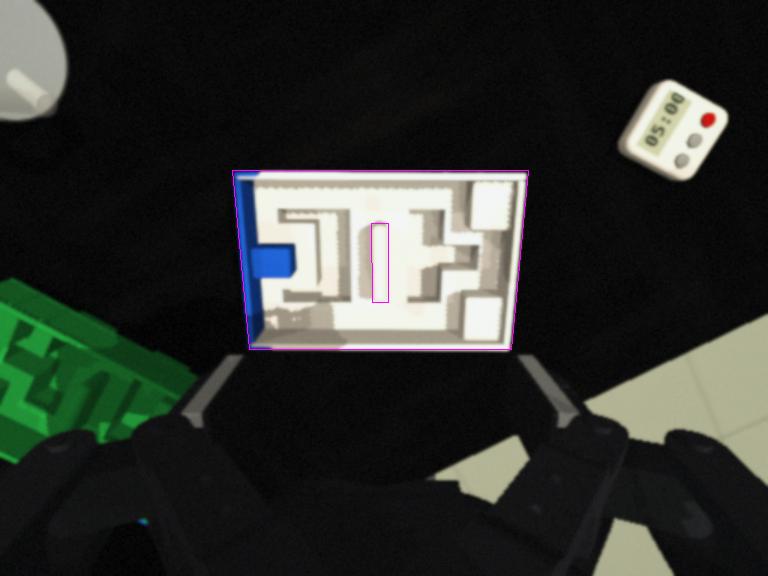

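The overlay from the measured pose fits the rim and fin to about 1 px: rim corners at (233,171), (528,171), (511,350) and (250,350). I'll descend to TCP z ≈ 0.042 and close.

>>> send_rows([
  {"gripper": 1,"translation": [0,0,28],"yaw": 0},
  {"gripper": 1,"translation": [0,0,28],"yaw": 0},
  {"gripper": 1,"translation": [0,0,28],"yaw": 0},
  {"gripper": 1,"translation": [0,0,28],"yaw": 0},
  {"gripper": 1,"translation": [0,0,28],"yaw": 0},
  {"gripper": 1,"translation": [0,0,20],"yaw": 0},
  {"gripper": 1,"translation": [0,0,14],"yaw": 0},
  {"gripper": 1,"translation": [0,0,14],"yaw": 0},
  {"gripper": 1,"translation": [0,0,0],"yaw": 0},
  {"gripper": 1,"translation": [0,0,0],"yaw": 0},
])

```text
clock: 3.15
position: [0.4499, -0.3043, 0.0438]
tcp_rot: [-0.497, 0.868, -0.0, 0.0]
ft_force: [-0.4, -0.9, -0.1]
opening: 0.0853
```

>>> send_rows([
  {"gripper": 0,"translation": [0,0,0],"yaw": 0},
  {"gripper": 0,"translation": [0,0,0],"yaw": 0},
  {"gripper": 0,"translation": [0,0,0],"yaw": 0},
  {"gripper": 0,"translation": [0,0,0],"yaw": 0},
  {"gripper": 0,"translation": [0,0,0],"yaw": 0},
  {"gripper": 0,"translation": [0,0,0],"yaw": 0},
  {"gripper": 0,"translation": [0,0,0],"yaw": 0},
  {"gripper": 0,"translation": [0,0,0],"yaw": 0},
  {"gripper": 0,"translation": [0,0,0],"yaw": 0},
  {"gripper": 0,"translation": [0,0,0],"yaw": 0},
])

```text
clock: 4.15
position: [0.45, -0.3039, 0.0438]
tcp_rot: [-0.497, 0.868, -0.0, 0.0]
ft_force: [0.5, 1.7, 4.4]
opening: 0.0108
```

>>> send_rows([
  {"gripper": 0,"translation": [0,0,-4],"yaw": 0},
  {"gripper": 0,"translation": [0,0,-10],"yaw": 0},
  {"gripper": 0,"translation": [0,0,-16],"yaw": 0},
  {"gripper": 0,"translation": [0,0,-20],"yaw": 0},
  {"gripper": 0,"translation": [0,0,-20],"yaw": 0},
  {"gripper": 0,"translation": [0,0,-20],"yaw": 0},
  {"gripper": 0,"translation": [0,0,-20],"yaw": 0},
  {"gripper": 0,"translation": [0,0,-20],"yaw": 0},
  {"gripper": 0,"translation": [0,0,-15],"yaw": 0},
  {"gripper": 0,"translation": [0,0,-5],"yaw": 0},
  {"gripper": 0,"translation": [0,0,0],"yaw": 0},
  {"gripper": 0,"translation": [0,0,0],"yaw": 0},
])

```text
clock: 5.35
position: [0.4492, -0.3034, 0.192]
tcp_rot: [-0.497, 0.868, 0.001, -0.0]
ft_force: [0.3, -1.2, -3.9]
opening: 0.0109
```

```bash
python3 - <<'E'
from cell import env
from h import *
ci=env.camera_info("wrist"); im=env.read_camera("wrist")
cv2.imwrite("pics/wr2.png",im); cv2.imwrite("pics/s2.png",env.read_camera("side"))
o=env.observe();print(o["position"],o["tcp_rot"],o["wrist_torque"],o["ft_force"])
E
```

```text
[ 0.44916524 -0.30329499  0.1917109 ] [-4.97126742e-01  8.67676716e-01  1.35375915e-03 -5.35502142e-04] [ 0.00378839  0.01074615 -0.04410626] [ 0.33000901 -0.04931246 -2.40583753]
```

View pics/wr2.png

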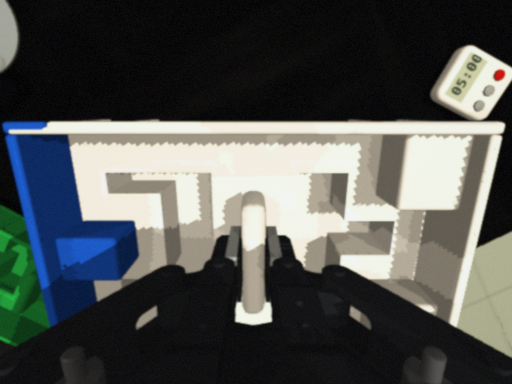

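View pics/s2.png

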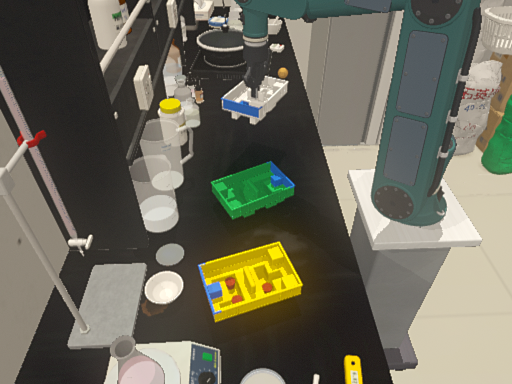

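The white tote is held level, with its rim's top edge horizontal at row 127 in the wrist view. Next I'll work out the transit rows past the green tote.

```bash
python3 - <<'E'
import numpy as np
from scipy.interpolate import CubicSpline
N=32; h0=-2.101; H=2.408
s=np.linspace(0,1,N+1); s=s*s*(3-2*s)
P=CubicSpline([0,.5,1],[[.4492,-.3033],[.43,0],[.488,.2929]])(s)
k=np.round(np.diff(s)*-H,3); h=h0; p=P[0].copy(); rows=[]
for i in range(N):
    d=P[i+1]-p
    x=np.array([np.cos(h),np.sin(h)]);y=np.array([np.sin(h),-np.cos(h)])
    a,b=np.round(1000*np.array([d@x,d@y]),0); p=p+(a*x+b*y)/1000; h-=k[i]
    rows.append('{"gripper": 0, "translation": [%d, %d, 0], "yaw": %.3f}'%(a,b,k[i]))
print(p,h,P[:,0].min(),P[:,0].max()); print(", ".join(rows[:16]));print(", ".join(rows[16:]))
E
```

```text
[0.48814045 0.29341689] 0.3070000000000006 0.4275898678570985 0.48800000000000004
{"gripper": 0, "translation": [-1, 1, 0], "yaw": -0.007}, {"gripper": 0, "translation": [-4, 4, 0], "yaw": -0.020}, {"gripper": 0, "translation": [-7, 5, 0], "yaw": -0.032}, {"gripper": 0, "translation": [-9, 7, 0], "yaw": -0.044}, {"gripper": 0, "translation": [-12, 7, 0], "yaw": -0.055}, {"gripper": 0, "translation": [-14, 9, 0], "yaw": -0.064}, {"gripper": 0, "translation": [-17, 8, 0], "yaw": -0.073}, {"gripper": 0, "translation": [-19, 7, 0], "yaw": -0.081}, {"gripper": 0, "translation": [-22, 6, 0], "yaw": -0.088}, {"gripper": 0, "translation": [-24, 3, 0], "yaw": -0.094}, {"gripper": 0, "translation": [-25, 1, 0], "yaw": -0.100}, {"gripper": 0, "translation": [-26, -2, 0], "yaw": -0.104}, {"gripper": 0, "translation": [-26, -6, 0], "yaw": -0.107}, {"gripper": 0, "translation": [-26, -9, 0], "yaw": -0.110}, {"gripper": 0, "translation": [-25, -13, 0], "yaw": -0.112}, {"gripper": 0, "translation": [-23, -16, 0], "yaw": -0.113}
{"gripper": 0, "translation": [-20, -19, 0], "yaw": -0.113}, {"gripper":
[... 178 characters left out ...]
per": 0, "translation": [-7, -25, 0], "yaw": -0.104}, {"gripper": 0, "translation": [-4, -24, 0], "yaw": -0.100}, {"gripper": 0, "translation": [-1, -24, 0], "yaw": -0.094}, {"gripper": 0, "translation": [2, -22, 0], "yaw": -0.088}, {"gripper": 0, "translation": [3, -20, 0], "yaw": -0.081}, {"gripper": 0, "translation": [5, -17, 0], "yaw": -0.073}, {"gripper": 0, "translation": [6, -15, 0], "yaw": -0.064}, {"gripper": 0, "translation": [6, -12, 0], "yaw": -0.055}, {"gripper": 0, "translation": [5, -10, 0], "yaw": -0.044}, {"gripper": 0, "translation": [5, -7, 0], "yaw": -0.032}, {"gripper": 0, "translation": [3, -4, 0], "yaw": -0.020}, {"gripper": 0, "translation": [1, -2, 0], "yaw": -0.007}
```

>>> send_rows([
  {"gripper": 0,"translation": [-1,1,0],"yaw": -0.007},
  {"gripper": 0,"translation": [-4,4,0],"yaw": -0.02},
  {"gripper": 0,"translation": [-7,5,0],"yaw": -0.032},
  {"gripper": 0,"translation": [-9,7,0],"yaw": -0.044},
  {"gripper": 0,"translation": [-12,7,0],"yaw": -0.055},
  {"gripper": 0,"translation": [-14,9,0],"yaw": -0.064},
  {"gripper": 0,"translation": [-17,8,0],"yaw": -0.073},
  {"gripper": 0,"translation": [-19,7,0],"yaw": -0.081},
  {"gripper": 0,"translation": [-22,6,0],"yaw": -0.088},
  {"gripper": 0,"translation": [-24,3,0],"yaw": -0.094},
  {"gripper": 0,"translation": [-25,1,0],"yaw": -0.1},
  {"gripper": 0,"translation": [-26,-2,0],"yaw": -0.104},
  {"gripper": 0,"translation": [-26,-6,0],"yaw": -0.107},
  {"gripper": 0,"translation": [-26,-9,0],"yaw": -0.11},
  {"gripper": 0,"translation": [-25,-13,0],"yaw": -0.112},
  {"gripper": 0,"translation": [-23,-16,0],"yaw": -0.113},
])

```text
clock: 7.05
position: [0.4294, 0.0017, 0.1936]
tcp_rot: [0.903, -0.43, 0.0, -0.0]
ft_force: [0.6, 0.6, -3.2]
opening: 0.0106
```

>>> send_rows([
  {"gripper": 0,"translation": [-20,-19,0],"yaw": -0.113},
  {"gripper": 0,"translation": [-17,-22,0],"yaw": -0.112},
  {"gripper": 0,"translation": [-15,-23,0],"yaw": -0.11},
  {"gripper": 0,"translation": [-10,-24,0],"yaw": -0.107},
  {"gripper": 0,"translation": [-7,-25,0],"yaw": -0.104},
  {"gripper": 0,"translation": [-4,-24,0],"yaw": -0.1},
  {"gripper": 0,"translation": [-1,-24,0],"yaw": -0.094},
  {"gripper": 0,"translation": [2,-22,0],"yaw": -0.088},
  {"gripper": 0,"translation": [3,-20,0],"yaw": -0.081},
  {"gripper": 0,"translation": [5,-17,0],"yaw": -0.073},
  {"gripper": 0,"translation": [6,-15,0],"yaw": -0.064},
  {"gripper": 0,"translation": [6,-12,0],"yaw": -0.055},
  {"gripper": 0,"translation": [5,-10,0],"yaw": -0.044},
  {"gripper": 0,"translation": [5,-7,0],"yaw": -0.032},
  {"gripper": 0,"translation": [3,-4,0],"yaw": -0.02},
  {"gripper": 0,"translation": [1,-2,0],"yaw": -0.007},
  {"gripper": 0,"translation": [0,0,0],"yaw": 0},
  {"gripper": 0,"translation": [0,0,0],"yaw": 0},
])

```text
clock: 8.85
position: [0.4886, 0.2926, 0.1933]
tcp_rot: [0.988, 0.153, -0.0, 0.0]
ft_force: [0.4, -0.2, -3.2]
opening: 0.0106
```

```bash
python3 - <<'E'
from cell import env
from h import *
for n in("wrist","top","side"):cv2.imwrite(f"pics/{n}3.png",env.read_camera(n))
o=env.observe();q=o["tcp_rot"];print(o["clock"],o["position"],q,"h",np.arctan2(2*q[0]*q[1],q[0]**2-q[1]**2),o["ft_force"],o["joint_pos"])
ci=env.camera_info("top")
a=cv2.imread("pics/top3.png");s=cv2.imread("pics/side3.png")
h=np.arctan2(2*q[0]*q[1],q[0]**2-q[1]**2)
def rim(c,h,z,names):
    R=np.array([[np.cos(h),-np.sin(h)],[np.sin(h),np.cos(h)]])
    return np.array([[*(c+R@[x,y]),z] for x,y in((.102,.067),(.102,-.067),(-.102,-.067),(-.102,.067))])
for n,im in(("top",a),("side",s)):
    ci=env.camera_info(n); b=cv2.resize(im,None,fx=4,fy=4,interpolation=cv2.INTER_CUBIC)
    cc=[]
    for P,col in((rim(o["position"][:2],h+np.pi,o["position"][2]-.0438+.07,0),(255,0,255)),(rim(np.array([.4885,.2928]),.309,.07,0),(0,255,0))):
        p=cv2.projectPoints(P,ci["rvec"],ci["tvec"],ci["mtx"],None)[0].reshape(-1,2); cc.append(p)
        cv2.polylines(b,[((p+.5)*4).astype(int)],True,col,1); print(n,p.round(1).tolist())
    m=np.concatenate(cc).mean(0)*4; x0,y0=int(max(0,m[0]-350)),int(max(0,m[1]-300))
    cv2.imwrite(f"pics/{n}3o.png",b[y0:y0+600,x0:x0+700])
E
```

```text
9.0 [0.48867919 0.29255539 0.1933109 ] [ 9.88288045e-01  1.52599897e-01 -1.99556462e-05  1.07471472e-04] h 0.306396901263242 [ 0.24161516 -0.03442433 -3.42556617] [ 4.40009737e-01  1.40992888e-01  1.38662778e+00 -1.95054600e-04
  1.61407107e+00  1.33604407e-01]
top [[175.5, 196.9], [118.9, 214.4], [94.4, 129.6], [150.3, 112.7]]
top [[114.5, 141.1], [163.1, 126.1], [185.4, 199.4], [136.3, 214.8]]
side [[281.9, 194.1], [308.8, 237.5], [206.8, 266.7], [190.2, 216.8]]
side [[212.9, 311.5], [197.4, 262.5], [279.0, 239.4], [302.5, 282.7]]
```

View pics/top3o.png

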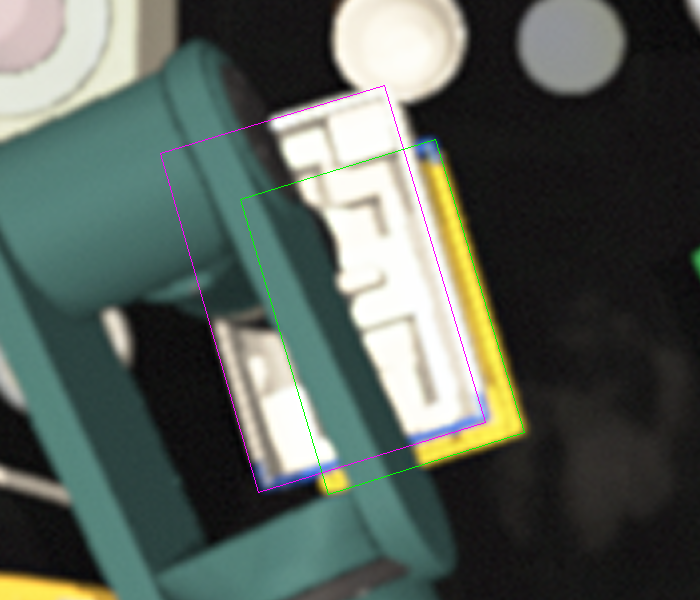

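View pics/side3o.png

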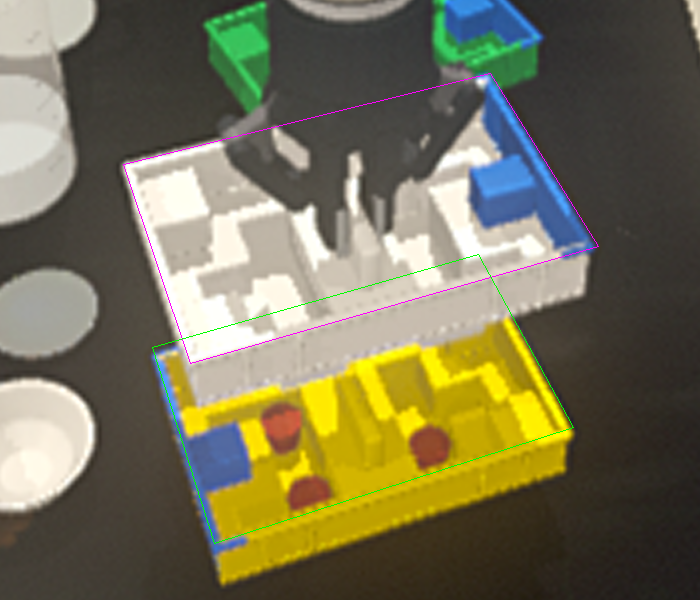

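View pics/wrist3.png

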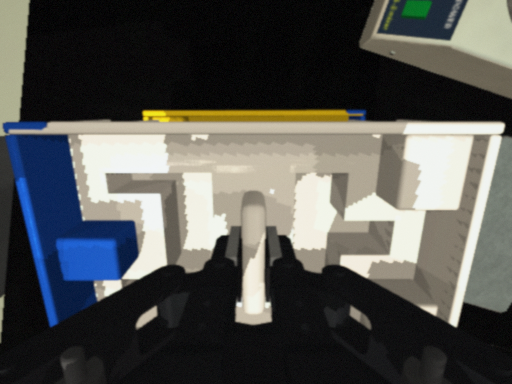

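In both views the magenta predicted white rim and the green yellow rim lie on the real edges within 2-3 mm. The white blue end is over yellow's plain end. Contact should come at TCP z ≈ 0.106, so I'll lower to just above that.

>>> send_rows([
  {"gripper": 0,"translation": [0,0,5],"yaw": 0},
  {"gripper": 0,"translation": [0,0,10],"yaw": 0},
  {"gripper": 0,"translation": [0,0,12],"yaw": 0},
  {"gripper": 0,"translation": [0,0,12],"yaw": 0},
  {"gripper": 0,"translation": [0,0,12],"yaw": 0},
  {"gripper": 0,"translation": [0,0,9],"yaw": 0},
  {"gripper": 0,"translation": [0,0,7],"yaw": 0},
  {"gripper": 0,"translation": [0,0,5],"yaw": 0},
  {"gripper": 0,"translation": [0,0,4],"yaw": 0},
  {"gripper": 0,"translation": [0,0,3],"yaw": 0},
  {"gripper": 0,"translation": [0,0,2],"yaw": 0},
  {"gripper": 0,"translation": [0,0,2],"yaw": 0},
  {"gripper": 0,"translation": [0,0,0],"yaw": 0},
  {"gripper": 0,"translation": [0,0,0],"yaw": 0},
])

```text
clock: 10.4
position: [0.4888, 0.293, 0.1105]
tcp_rot: [0.988, 0.153, 0.0, -0.0]
ft_force: [0.2, -0.0, -2.6]
opening: 0.0105
```

>>> send_rows([
  {"gripper": 0,"translation": [0,0,1],"yaw": 0},
  {"gripper": 0,"translation": [0,0,1],"yaw": 0},
  {"gripper": 0,"translation": [0,0,1],"yaw": 0},
  {"gripper": 0,"translation": [0,0,1],"yaw": 0},
  {"gripper": 0,"translation": [0,0,0],"yaw": 0},
])

```text
clock: 10.9
position: [0.4885, 0.2929, 0.106]
tcp_rot: [0.988, 0.153, -0.0, 0.0]
ft_force: [-0.1, 0.5, -3.5]
opening: 0.0107
```

```bash
python3 - <<'E'
from cell import env
from h import *
o=env.observe();print(o["clock"],o["position"],o["ft_force"],o["wrist_torque"])
b=env.read_camera("side");cv2.imwrite("pics/s4.png",cv2.resize(b[180:330,150:340],None,fx=4,fy=4,interpolation=cv2.INTER_CUBIC))
E
```

```text
10.9 [0.48852353 0.29287361 0.10597509] [-0.148745    0.49881308 -3.4522371 ] [0.01703566 0.03404848 0.00928379]
```

View pics/s4.png

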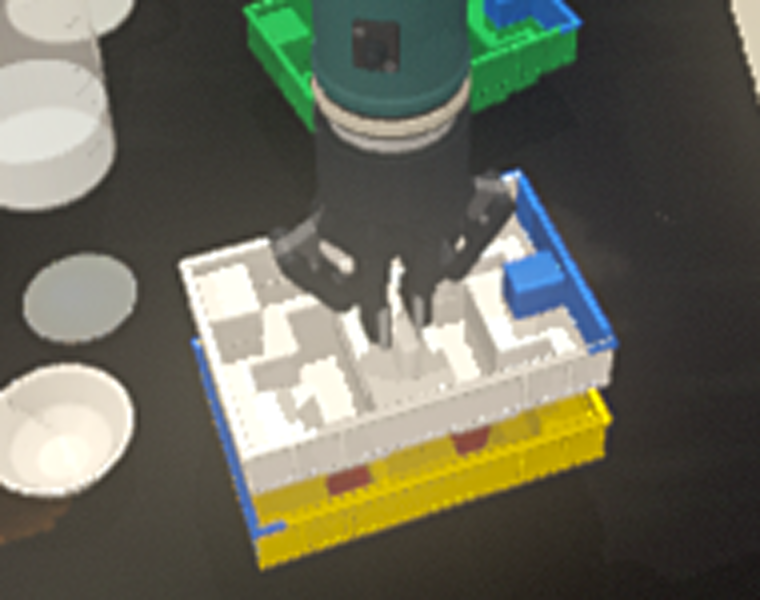

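The white tote is aligned and in the opening, and there is no contact force yet. I'll keep going in 1 mm steps.

>>> send_rows([
  {"gripper": 0,"translation": [0,0,1],"yaw": 0},
  {"gripper": 0,"translation": [0,0,0],"yaw": 0},
  {"gripper": 0,"translation": [0,0,0],"yaw": 0},
])

```text
clock: 11.25
position: [0.4888, 0.293, 0.1058]
tcp_rot: [0.988, 0.153, 0.0, -0.0]
ft_force: [-0.3, -0.4, -0.5]
opening: 0.0109
```

>>> send_rows([
  {"gripper": 0,"translation": [0,0,1],"yaw": 0},
  {"gripper": 0,"translation": [0,0,0],"yaw": 0},
  {"gripper": 0,"translation": [0,0,0],"yaw": 0},
])

```text
clock: 11.55
position: [0.4888, 0.293, 0.1058]
tcp_rot: [0.988, 0.153, 0.001, -0.0]
ft_force: [-3.2, -1.9, 5.5]
opening: 0.0105
```

Contact came at z 0.1058, which is the ledge height. Releasing.

>>> send_rows([
  {"gripper": 0.3,"translation": [0,0,0],"yaw": 0},
  {"gripper": 0.6,"translation": [0,0,0],"yaw": 0},
  {"gripper": 0.7,"translation": [0,0,0],"yaw": 0},
  {"gripper": 0.7,"translation": [0,0,0],"yaw": 0},
  {"gripper": 0.7,"translation": [0,0,0],"yaw": 0},
  {"gripper": 0.7,"translation": [0,0,0],"yaw": 0},
])

```text
clock: 12.15
position: [0.4887, 0.2929, 0.1042]
tcp_rot: [0.988, 0.153, -0.0, 0.0]
ft_force: [-0.5, 0.3, 0.3]
opening: 0.0596
```

>>> send_rows([
  {"gripper": 0.7,"translation": [0,0,-5],"yaw": 0},
  {"gripper": 0.7,"translation": [0,0,-10],"yaw": 0},
  {"gripper": 0.7,"translation": [0,0,-15],"yaw": 0},
  {"gripper": 0.7,"translation": [0,0,-20],"yaw": 0},
  {"gripper": 0.7,"translation": [0,0,-20],"yaw": 0},
  {"gripper": 0.7,"translation": [0,0,-20],"yaw": 0},
  {"gripper": 0.7,"translation": [0,0,-20],"yaw": 0},
  {"gripper": 0.7,"translation": [0,0,0],"yaw": 0},
  {"gripper": 0.7,"translation": [-30,0,0],"yaw": 0},
  {"gripper": 0.7,"translation": [-30,10,0],"yaw": 0},
  {"gripper": 0.7,"translation": [-20,30,0],"yaw": 0},
  {"gripper": 0.7,"translation": [0,30,0],"yaw": 0},
  {"gripper": 0.7,"translation": [0,35,0],"yaw": 0},
  {"gripper": 0.7,"translation": [0,35,0],"yaw": 0},
  {"gripper": 0.7,"translation": [0,35,0],"yaw": 0},
  {"gripper": 0.7,"translation": [0,35,0],"yaw": 0},
  {"gripper": 0.7,"translation": [0,30,0],"yaw": 0},
  {"gripper": 0.7,"translation": [0,0,0],"yaw": 0},
])

```text
clock: 13.95
position: [0.4854, 0.0369, 0.2138]
tcp_rot: [0.989, 0.15, -0.0, 0.001]
ft_force: [0.8, 0.6, 0.8]
opening: 0.0596
```

```bash
python3 - <<'E'
from cell import env
from h import *
o=env.observe();print(o["clock"],o["position"],o["ft_force"],o["opening"])
a=env.read_camera("top");b=env.read_camera("side")
def rim(c,h,z):
    R=np.array([[np.cos(h),-np.sin(h)],[np.sin(h),np.cos(h)]])
    return np.array([[*(c+R@[x,y]),z] for x,y in((.102,.067),(.102,-.067),(-.102,-.067),(-.102,.067))])
c=np.array([.4885,.2928])
for n,im,(x0,y0) in(("top",a,(90,100)),("side",b,(160,190))):
    ci=env.camera_info(n);f=4.5;g=cv2.resize(im[y0:y0+130,x0:x0+170],None,fx=f,fy=f,interpolation=cv2.INTER_CUBIC)
    cv2.imwrite(f"pics/{n}5.png",im);cv2.imwrite(f"pics/{n}5c.png",g.copy())
    for z,col in((.07,(0,255,0)),(.132,(255,0,255))):
        p=cv2.projectPoints(rim(c,.309,z),ci["rvec"],ci["tvec"],ci["mtx"],None)[0].reshape(-1,2)
        cv2.polylines(g,[((p-[x0,y0]+.5)*f).astype(int)],True,col,1)
    cv2.imwrite(f"pics/{n}5o.png",g)
E
```

```text
13.95 [0.4854492 0.0369183 0.2137598] [0.76347511 0.61091575 0.79842167] 0.059614301444413986
```

View pics/top5o.png

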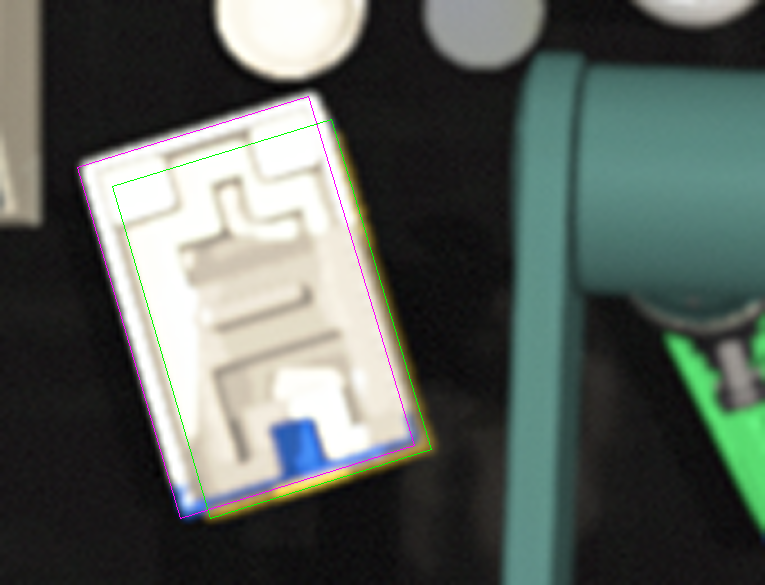

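View pics/side5o.png

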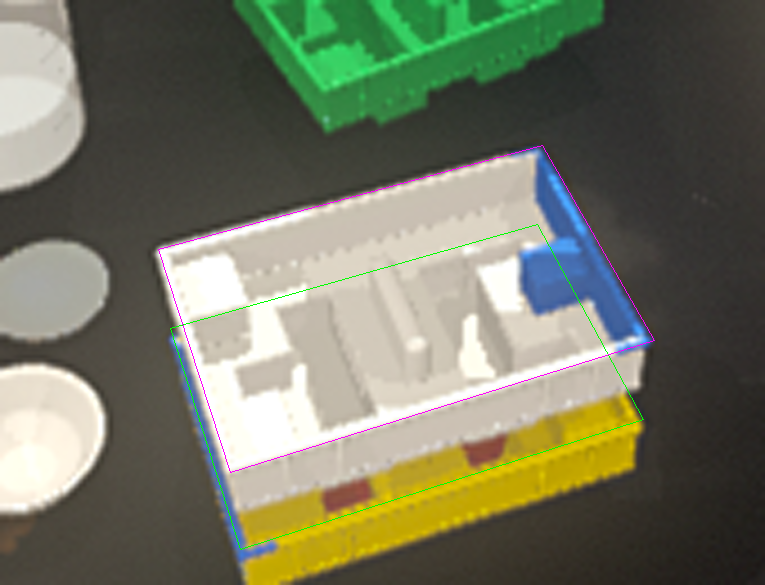

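View pics/top5.png

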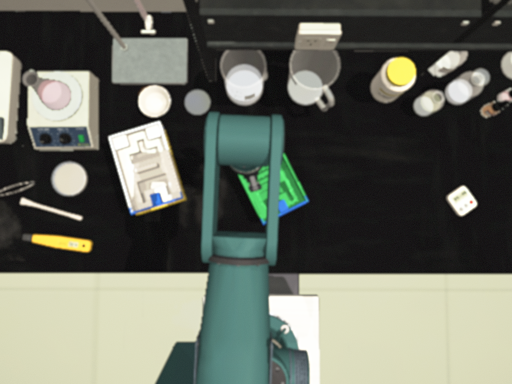

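The white rim lies on the outline predicted for 62 mm stacking, centred within about 3 mm and level. The yellow tote hasn't moved, and green's blue corner is still at (307,203). The gripper is clear.

```bash
python3 - <<'E'
from cell import env
print(env.job_done(), env.observe()["clock"])
E
```

```text
the job is handed in; nothing more can be done
the job is handed in; nothing more can be done
```

The white tote is standing on the yellow tote's ledges, with its blue end over the yellow's plain end. I handed the job in at about 14 s of the 35 s allowed; no verdict is reported.

I gripped the white tote by its fin, carried it over the green tote with a turn of about 138°, and lowered it in 1 mm steps. It touched at 62 mm above its height on the table, with about 5 N of force, and I then let go and backed away.

- **Fit:** after release, the top and side views both show the white rim on the predicted 62 mm outline. It is centred within about 3 mm, parallel and level.
- **Other totes:** the yellow tote shows no visible shift. Green's visible corner is where it was, though the arm partly hides it in the last top view.
- **Gripper:** it is clear of everything, at about 0.21 m over the green tote, and reads almost no force.

No check failed or disagreed.

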